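# Let a yellow and then a white drum bung out of their gated chutes

### The arm

A 7-joint arm with a two-finger parallel gripper is mounted at the origin on the work surface. World frame = base frame: x ahead of the robot, y to its left, z up, the work surface at z = 0. Lengths are in m, angles in rad, forces in N, time in s.
With the tool pointing down it reaches from about 0.425 to 0.95 m from the base axis. Payload 4.7 kg.
Tool frame: the origin (TCP) lies midway between the tips of the shut fingers; the grasp point (between the pads) lies ctrl.hold_point_z behind it (ctrl.hold_point_z is the distance from the TCP to the grasp point, in m); z points along the fingers, y is the direction in which the jaws open and shut (so a half turn about z gives the same grasp; the last joint's range is limited). The gripper opens to 87 mm and grips with 3 to 60 N. Pads are 19 mm wide; open, the fingers measure 117 mm over their backs; the gripper's body (75 mm by 190 mm) begins 51 mm behind the grasp point.
Start: joints at [1.293, 0.469, -0.049, 1.532, 0.024, 1.141, -0.082], TCP at [0.166, -0.654, 0.223] pointing down, gripper open.
Joint ranges: [-2.59, 2.59], [-0.33, 1.99], [-1.39, 1.29], [0.1, 2.45], [-1.04, 4.18], [0.21, 1.99], [-2.66, 2.66]. Speed limits (rad/s): [2.57, 2.57, 3.14, 3.14, 3.14, 3.14, 3.14].

### API

Orientations are given as a rotation vector (axis times angle).
In Python, from cell import sensors, eyes, workorder, ctrl gives the robot as it stands.
- The arm moves only by the tool apply_moves, never from a script. Its arguments are lists of equal length, an entry for each row: "delta_pos": the shift along the world's x, y, z in cm, a list of three; "dr": the turn, a rotation vector about the world's x, y, z in degrees, a list of three. In form: {"delta_pos": [[tx, ty, tz], ...], "dr": [[wx, wy, wz], ...]}. A call has 1 to 12 rows; each row shifts and turns the commanded pose from where the row before left it; what a row does not reach is not made up. A row lasts 1/10 s, in which the tool goes at most 50 mm and 8.59 degrees, less where a joint would pass 70% of its speed; a pose out of reach is approached as far as the arm can. A call with a gripper value outside its range is refused whole. "claw" is the closure, from -1 (fully open) to 1 (shut), so that 0 is half open, set as the call begins (left out, the last holds). The fingers move at their own pace and stop on an object; "grip_force" is the grip in N (left out, the last holds). Time passes only in rows, so rows that do not move let the fingers close. It gives the time, the measured TCP pose, the force and the opening at its end, in the units of the state.
- sensors.observe(): the state, without advancing time (a new reading comes with each control period).
- eyes.camera(name): name is "scene" or "top" or "wrist"; returns a dict with "pixels" (400x640x3 uint8, red, green, blue), "mtx" (3x3 intrinsics, pixels), "k1" (the pictures are not rectified: a ray, as slopes to the right and down, at radius r is drawn at 1 + k1 r^2 times it, then the intrinsics apply), "pose" (4x4, takes a point from camera to world coordinates). Camera axes: x right, y down, z forward; pixel columns grow to the right and rows downward; lengths in m; the calibration is good to about 2 mm. A picture is of the moment at which its call begins. There is no depth.
- workorder.finish_job(): hands the job in, once; it reports no verdict.
The state is a dict: "clock": time; "joint_positions": joint angles; "dq": joint speeds; "effort": joint torques, N m; "tcp_pos": TCP position; "tcp_rot": TCP orientation; "wrist_force": force on the tool from outside, world axes, zero at the start; "moment": the same for the moment, N m; "width": finger opening in m.
Only numpy, scipy, OpenCV 4.12 (cv2) and the standard library are available. Lean on these libraries where they do the work, as an engineer would, in place of code of your own. Each camera call takes 0.05 s, during which the arm holds its last target.

### The job

Set out a pair of bungs for a drum, the yellow one first and then the white one, from the two dispensers on the bench, where each bung waits behind a drop gate in a sloping chute. At each dispenser press down the red pad of its rocking lever with your fingertips, keep it down until the bung has rolled under the lifted gate into the catch tray, and let the lever spring back to shut the gate before you go on. Never touch or lift the bungs themselves, and do not knock or move anything else on the bench.

Things in the scene. Friction and masses are not known exactly. Their poses are not given: they have to be found in the camera images.
- yellow_dispenser: dispenser of the yellow bung, twin of the white one, bolted down: base plate 225 x 290 x 12 mm, origin at bench level, +x from red pad to chute, +y up the chute. Blue chute, 30 mm wide inside, along y at x = 70 mm, falls to -y at 11 degrees, floor 62 mm up at the gate (y = 30 mm). Lever along x at y = 30 mm, pivot at x = -30 mm, 125 mm up, between two grey posts 138 mm tall
- yellow_lever (a joint): rocking lever of the yellow bung's dispenser, rad: 0 = gate shut (as it starts), 0.40 = pad fully down against its stop and gate fully lifted. A spring shuts it again when let go; the pad starts to move at about 2 N and takes about 5 N at the stop. The bung can pass under the gate from about 0.28 on
- yellow_pad (a point): centre of the upper face of the red square press pad, 32 x 32 mm, on the -x end of the lever, 88 mm from the pivot; 135 mm above the bench when up, about 34 mm lower when fully down (it then slopes 23 degrees, falling away from the pivot)
- yellow_gate (a point): lower edge, middle, of the 16 mm wide, 4 mm thick gate blade hanging from the lever's +x end, 100 mm from the pivot; about 5 mm above the chute floor when shut, 44 mm higher when fully lifted
- yellow_bung: yellow plastic drum bung, a loose plain roller 34 mm in diameter and 26 mm long, about 30 g; origin at its centre, own x along the roller's axis. It starts lying in the chute against the uphill side of the gate, its centre 83 mm above the bench, and rolls into the tray in about a second once the gate is up
- yellow_tray (a point): middle of the inner floor of the black catch tray, 82 mm (x) by 84 mm (y) inside, floor 16 mm above the bench; walls rise to 36 mm below the chute, 62 mm at the sides and 82 mm at the end
- yellow_sample: small capped bottle, 30 mm in diameter and 65 mm tall, standing on the base plate of the yellow bung's dispenser beside the pad (amber); origin at its underside; bystander
- white_dispenser: dispenser of the white bung, twin of the yellow one, bolted down: base plate 225 x 290 x 12 mm, origin at bench level, +x from red pad to chute, +y up the chute. Blue chute, 30 mm wide inside, along y at x = 70 mm, falls to -y at 11 degrees, floor 62 mm up at the gate (y = 30 mm). Lever along x at y = 30 mm, pivot at x = -30 mm, 125 mm up, between two grey posts 138 mm tall
- white_lever (a joint): rocking lever of the white bung's dispenser, rad: 0 = gate shut (as it starts), 0.40 = pad fully down against its stop and gate fully lifted. A spring shuts it again when let go; the pad starts to move at about 2 N and takes about 5 N at the stop. The bung can pass under the gate from about 0.28 on
- white_pad (a point): centre of the upper face of the red square press pad, 32 x 32 mm, on the -x end of the lever, 88 mm from the pivot; 135 mm above the bench when up, about 34 mm lower when fully down (it then slopes 23 degrees, falling away from the pivot)
- white_gate (a point): lower edge, middle, of the 16 mm wide, 4 mm thick gate blade hanging from the lever's +x end, 100 mm from the pivot; about 5 mm above the chute floor when shut, 44 mm higher when fully lifted
- white_bung: white plastic drum bung, a loose plain roller 34 mm in diameter and 26 mm long, about 30 g; origin at its centre, own x along the roller's axis. It starts lying in the chute against the uphill side of the gate, its centre 83 mm above the bench, and rolls into the tray in about a second once the gate is up
- white_tray (a point): middle of the inner floor of the black catch tray, 82 mm (x) by 84 mm (y) inside, floor 16 mm above the bench; walls rise to 36 mm below the chute, 62 mm at the sides and 82 mm at the end
- white_sample: small capped bottle, 30 mm in diameter and 65 mm tall, standing on the base plate of the white bung's dispenser beside the pad (white); origin at its underside; bystander
- drum_plug: large blue drum plug, 62 mm across, 24 mm tall, flat on the bench near the robot; origin at its underside; bystander
- wrench: steel wrench, 160 mm long, flat on the bench near the robot; bystander
- measure_cup: white measuring cup, 76 mm across, 95 mm tall, to the left; origin at its underside; bystander
- bottle_a: white bottle with a red cap, 72 mm across, 170 mm tall, to the right; origin at its underside; bystander
- jar_a: white jar with a blue lid, 64 mm across, 85 mm tall, to the right; origin at its underside; bystander

How it is judged:
By the outcome, as a careful person would: the job done as asked, in the order asked, and still so for the second after the job is handed in, with the robot touching nothing.
It also fails if it takes over 45 s, if anything falls off the work surface, if the arm or the gripper's body presses on something with over 40 N, if the wrist force passes 120 N, or if a joint passes its speed limit or range.

## Working session

There is one attempt and no reset: what is moved stays moved. The work goes in short steps, Python scripts to look and compute and a tool call to move; the robot and the scene stay as the last step left them, time stands still between calls to the robot, and variables do not carry over. Pictures are saved under pics/ and viewed, and the job is handed in when it is done.

Besides the shell and the picture viewer there is one more tool, called after "Emit:" as a command line: name --argument value ..., lists and objects as JSON in quotes. apply_moves: Moves the arm, as the interface text tells. Its arguments: {"type":"object","properties":{"delta_pos":{"type":"array","items":{"type":"array","items":{"type":"number"}}},"dr":{"type":"array","items":{"type":"array","items":{"type":"number"}}},"claw":{"type":"number"},"grip_force":{"type":"number"}},"required":["delta_pos","dr"]}

```bash
ls; mkdir -p pics
python3 - <<'E'
from cell import sensors, eyes, workorder, ctrl
import cv2, numpy as np
s=sensors.observe()
print({k:np.round(v,3) for k,v in s.items()}, ctrl.hold_point_z)
for n in ("scene","top","wrist"):
    c=eyes.camera(n); cv2.imwrite(f"pics/{n}0.png",c["pixels"][:,:,::-1])
    print(n,c["mtx"].round(1).tolist(),c["k1"],c["pose"].round(3).tolist())
    np.savez(f"pics/{n}0.npz",**c)
E
```

```text
pics
{'clock': np.float64(0.0), 'joint_positions': array([ 1.293,  0.469, -0.049,  1.534,  0.024,  1.141, -0.082]), 'dq': array([-0.001, -0.001, -0.002,  0.   , -0.   ,  0.001,  0.001]), 'effort': array([ 0.0000e+00, -5.0797e+01, -8.1000e-02, -2.3615e+01, -6.1000e-02,
        3.8000e-02,  0.0000e+00]), 'tcp_pos': array([ 0.166, -0.654,  0.222]), 'tcp_rot': array([-3.115, -0.39 ,  0.   ]), 'wrist_force': array([ 0.41 , -0.016,  0.258]), 'moment': array([ 0.021,  0.052, -0.021]), 'width': np.float64(0.087)} 0.0187
scene [[386.5, 0.0, 326.1], [0.0, 386.5, 195.4], [0.0, 0.0, 1.0]] -0.04347088670348879 [[-0.768, 0.494, -0.407, 1.021], [0.64, 0.599, -0.482, 0.572], [0.006, -0.63, -0.776, 1.012], [0.0, 0.0, 0.0, 1.0]]
top [[450.4, 0.0, 317.4], [0.0, 450.4, 193.4], [0.0, 0.0, 1.0]] -0.008155045519561092 [[-0.026, -0.998, 0.054, 0.459], [-1.0, 0.026, 0.005, -0.005], [-0.006, -0.054, -0.999, 1.633], [0.0, 0.0, 0.0, 1.0]]
wrist [[337.0, 0.0, 324.7], [0.0, 337.0, 204.9], [0.0, 0.0, 1.0]] -0.041860078363458064 [[0.247, -0.922, -0.297, 0.248], [-0.969, -0.235, -0.074, -0.633], [-0.002, 0.306, -0.952, 0.383], [0.0, 0.0, 0.0, 1.0]]
```

View pics/scene0.png

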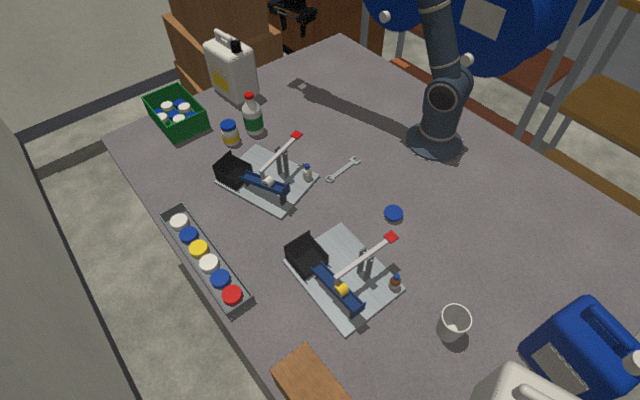

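View pics/top0.png

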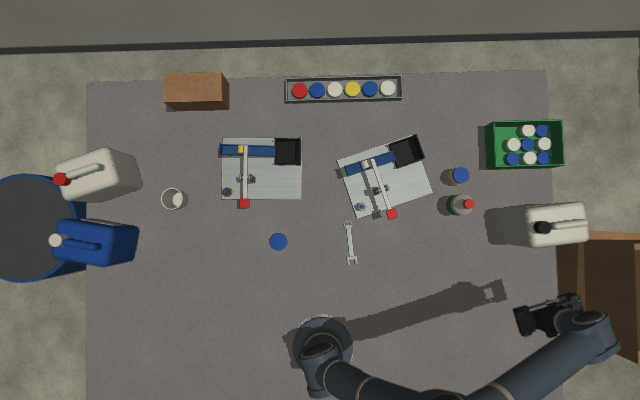

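View pics/wrist0.png

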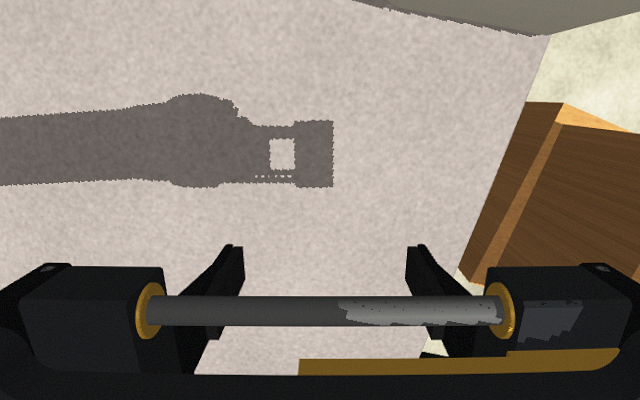

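The top view shows the yellow dispenser's pad at about (244,203) with its bung at (241,149), and the white one's pad at (391,214) with its bung at (366,163). In the scene view the pads are at (391,237) and (297,135). The other bystanders stand clear of the dispensers.

```bash
cat > h.py <<'E'
import numpy as np, cv2
def ray(c,uv):
    K=c["mtx"];k=float(c["k1"])
    d=np.array([(uv[0]-K[0,2])/K[0,0],(uv[1]-K[1,2])/K[1,1]])
    p=d.copy()
    for _ in range(20): p=d/(1+k*(p@p))
    P=c["pose"]; v=P[:3,:3]@np.r_[p,1]
    return P[:3,3],v/np.linalg.norm(v)
def onz(c,uv,z):
    o,v=ray(c,uv); return o+v*(z-o[2])/v[2]
def tri(r):
    A=0;b=0
    for o,v in r:
        M=np.eye(3)-np.outer(v,v);A=A+M;b=b+M@o
    x=np.linalg.solve(A,b)
    return x,[np.linalg.norm((np.eye(3)-np.outer(v,v))@(x-o)) for o,v in r]
def proj(c,X):
    P=np.linalg.inv(c["pose"]);p=P[:3,:3]@X+P[:3,3];q=p[:2]/p[2];q=q*(1+float(c["k1"])*(q@q))
    return c["mtx"][:2,:2]@q+c["mtx"][:2,2]
def blobs(c,f,amin=15):
    m=f(cv2.cvtColor(c["pixels"],cv2.COLOR_RGB2HSV).astype(int)).astype(np.uint8)
    n,l,st,ce=cv2.connectedComponentsWithStats(m)
    return [(ce[i].round(2),st[i].tolist()) for i in range(1,n) if st[i][4]>=amin], l
red=lambda h:((h[...,0]<8)|(h[...,0]>172))&(h[...,1]>150)&(h[...,2]>90)
yel=lambda h:(h[...,0]>20)&(h[...,0]<35)&(h[...,1]>150)&(h[...,2]>90)
E
python3 - <<'E'
from h import *
T=dict(np.load("pics/top0.npz"));S=dict(np.load("pics/scene0.npz"))
for c in (T,S):
    for f in (red,yel):
        print([b for b in blobs(c,f)[0]])
for n,x0,x1,y0,y1 in (("t",210,440,125,225),):
    im=T["pixels"][y0:y1,x0:x1,::-1]; cv2.imwrite("pics/tz.png",cv2.resize(im,None,fx=3.4,fy=3.4,interpolation=cv2.INTER_CUBIC))
E
```

```text
[(array([299.11,  89.93]), [292, 83, 15, 15, 177]), (array([ 59.14, 178.48]), [53, 173, 13, 12, 130]), (array([244., 203.]), [240, 199, 9, 9, 81]), (array([468.67, 203.55]), [464, 199, 10, 10, 75]), (array([391.14, 213.64]), [386, 209, 11, 11, 83])]
[(array([352.06,  88.75]), [345, 82, 15, 15, 177]), (array([240., 149.]), [238, 146, 5, 7, 35])]
[(array([248.06,  94.75]), [244, 92, 9, 8, 48]), (array([296.11, 134.3 ]), [291, 131, 11, 8, 53]), (array([390.68, 236.3 ]), [384, 231, 14, 12, 103]), (array([231.26, 294.24]), [222, 285, 20, 20, 314])]
[(array([220.03,  81.7 ]), [212, 72, 17, 21, 149]), (array([230.93, 139.63]), [222, 135, 17, 9, 82]), (array([197.84, 247.96]), [189, 240, 19, 18, 255]), (array([341.34, 288.36]), [334, 283, 14, 13, 103])]
```

View pics/tz.png

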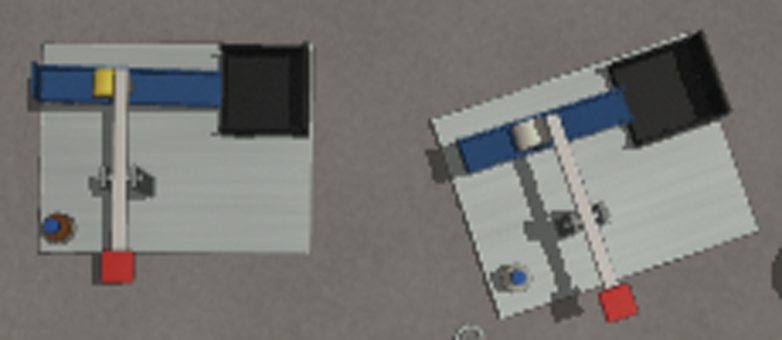

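Run:
```python
from h import *
T=dict(np.load("pics/top0.npz"));S=dict(np.load("pics/scene0.npz"))
for nm,t,s in (("yellow",(244,203),(390.7,236.3)),("white",(391.14,213.64),(296.1,134.3))):
    x,e=tri([ray(T,t),ray(S,s)]); print(nm,"pad tri",x.round(4),np.round(e,4),"top@.135",onz(T,t,.135).round(4),"scene@.135",onz(S,s,.135).round(4))
# base-plate directions from grey plate / pad minAreaRect in top view
    # pivot->gate direction: lever end in crop pixels (top face ~.135)
f=lambda u,v:(210+(u+.5)/3.4-.5,125+(v+.5)/3.4-.5)
for nm,pad,end in (("y",(244,203),f(121,72)),("w",(391.14,213.64),f(553,119))):
    a=onz(T,pad,.135);b=onz(T,end,.135);d=b-a;print(nm,"lever end",b.round(3),"len",np.linalg.norm(d).round(3),"yaw",np.degrees(np.arctan2(d[1],d[0])).round(1))
# base plate front edges (z=.012)
for nm,p,q in (("y",(40,253),(309,253)),("w",(500,319),(757,231))):
    a=onz(T,f(*p),.012);b=onz(T,f(*q),.012);d=a-b;print(nm,a.round(3),b.round(3),np.linalg.norm(d).round(3),"y-axis yaw-90",(np.degrees(np.arctan2(d[1],d[0]))-90).round(1))
for nm,p in (("y bottle",(57,226)),("w bottle",(516,278))): print(nm,onz(T,f(*p),.077).round(3))
from cell import sensors
from scipy.spatial.transform import Rotation as R
print(R.from_rotvec(sensors.observe()["tcp_rot"]).as_matrix().round(3))
```

```text
yellow pad tri [0.5155 0.2475 0.1314] [0.0001 0.0001] top@.135 [0.5153 0.247  0.135 ] scene@.135 [0.5176 0.2487 0.135 ]
white pad tri [ 0.4673 -0.2417  0.1316] [0. 0.] top@.135 [ 0.4673 -0.2412  0.135 ] scene@.135 [ 0.4695 -0.2385  0.135 ]
y lever end [0.707 0.24  0.135] len 0.192 yaw -2.2
w lever end [ 0.649 -0.185  0.135] len 0.19 yaw 17.3
y [0.536 0.349 0.012] [0.529 0.064 0.012] 0.285 y-axis yaw-90 -1.5
w [ 0.454 -0.136  0.012] [ 0.54  -0.411  0.012] 0.288 y-axis yaw-90 17.4
y bottle [0.56  0.317 0.077]
w bottle [ 0.495 -0.149  0.077]
[[ 0.969  0.246 -0.   ]
 [ 0.246 -0.969  0.001]
 [-0.    -0.001 -1.   ]]
```

Emit:
apply_moves --delta_pos '[[0,0,2],[0,0,3],[3.3,2.2,0.2],[3.3,2.2,0.2],[3.3,2.2,0.2],[3.3,2.2,0.2],[3.3,2.2,0.2],[3.3,2.2,0],[3.3,2.2,0]]' --dr '[[0,0,0],[0,0,0],[0,0,0],[0,0,0],[0,0,0],[0,0,0],[0,0,0],[0,0,0],[0,0,0]]' --claw 1 --grip_force 10

```text
clock: 1.05
tcp_pos: [0.3983, -0.4991, 0.2824]
tcp_rot: [-3.117, -0.39, 0.0]
wrist_force: [0.1, -0.3, 0.3]
width: 0.0229
```

Emit:
apply_moves --delta_pos '[[1.1,4,0],[1.1,4,0],[1.1,4,0],[1.1,4,0],[1.1,4,0],[1.1,4,0],[1.1,4,0],[1.1,4,0],[1.1,4,0],[1.1,4,0]]' --dr '[[0,0,-1.6],[0,0,-1.6],[0,0,-1.6],[0,0,-1.6],[0,0,-1.6],[0,0,-1.6],[0,0,-1.6],[0,0,-1.6],[0,0,-1.6],[0,0,-1.6]]'

```text
clock: 2.05
tcp_pos: [0.5072, -0.0986, 0.2825]
tcp_rot: [3.141, -0.05, -0.0]
wrist_force: [1.0, 0.8, 0.3]
width: 0.0006
```

Emit:
apply_moves --delta_pos '[[0.1,3.9,0],[0.1,3.9,0],[0.1,3.9,0],[0.1,3.9,0],[0.1,3.9,0],[0.1,3.9,0],[0.1,3.9,0],[0.1,3.9,-1.5],[0,3.4,-3],[0,0,-4],[0,0,-2.5],[0,0,0]]' --dr '[[0,0,0],[0,0,0],[0,0,0],[0,0,0],[0,0,0],[0,0,0],[0,0,0],[0,0,0],[0,0,0],[0,0,0],[0,0,0],[0,0,0]]'

```text
clock: 3.25
tcp_pos: [0.5126, 0.2443, 0.1685]
tcp_rot: [3.137, -0.047, -0.012]
wrist_force: [-0.9, -0.7, -0.5]
width: 0.0006
```

```bash
cat > look.py <<'E'
import sys,cv2,numpy as np
from cell import eyes,sensors
tag=sys.argv[1]
for n in sys.argv[2:]:
    c=eyes.camera(n); cv2.imwrite(f"pics/{n}{tag}.png",c["pixels"][:,:,::-1]); np.savez(f"pics/{n}{tag}.npz",**c)
s=sensors.observe();print({k:np.round(s[k],4).tolist() for k in("clock","tcp_pos","tcp_rot","wrist_force")})
E
python3 look.py 1 wrist scene
```

```text
{'clock': 3.35, 'tcp_pos': [0.5155, 0.2458, 0.1729], 'tcp_rot': [-3.1412, 0.0483, 0.0002], 'wrist_force': [0.4361, 0.6301, 1.4646]}
```

View pics/wrist1.png

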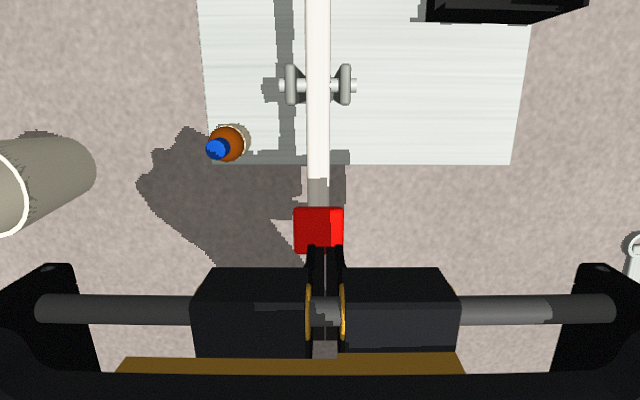

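View pics/scene1.png

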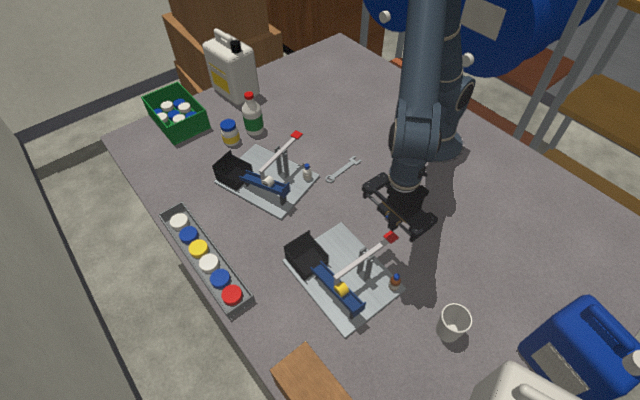

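The wrist view shows the red pad at columns 293–343, partly behind the fingertips (column about 325). The scene view shows the hand over the yellow pad at (391,237). I'll check the offset before pressing.

Run:
```python
from h import *
W=dict(np.load("pics/wrist1.npz"))
for p in ((293.5,209),(343,209),(294,252),(318,207.5)): print(p,onz(W,p,.135).round(4))
print("tip proj",proj(W,np.array([.5155,.2458,.1729])))
```

```text
(293.5, 209) [0.5317 0.2622 0.135 ]
(343, 209) [0.5307 0.232  0.135 ]
(294, 252) [0.5027 0.2636 0.135 ]
(318, 207.5) [0.5322 0.2472 0.135 ]
tip proj [320.86533297 261.35366824]
```

Emit:
apply_moves --delta_pos '[[0,0.1,-1],[0,0,-1],[0,0,-0.8],[0,0,-0.5],[0,0,-0.5],[0,0,-0.5],[0,0,-0.5],[0,0,-0.5],[0,0,0]]' --dr '[[0,0,0],[0,0,0],[0,0,0],[0,0,0],[0,0,0],[0,0,0],[0,0,0],[0,0,0],[0,0,0]]'

```text
clock: 4.25
tcp_pos: [0.5149, 0.2467, 0.119]
tcp_rot: [3.141, -0.048, -0.001]
wrist_force: [-3.0, -0.3, 3.2]
width: 0.0005
```

Emit:
apply_moves --delta_pos '[[0,0,-0.5],[0,0,-0.4],[0,0,-0.3],[0,0,0]]' --dr '[[0,0,0],[0,0,0],[0,0,0],[0,0,0]]'

```text
clock: 4.65
tcp_pos: [0.5166, 0.2468, 0.1078]
tcp_rot: [-3.141, 0.049, -0.004]
wrist_force: [0.7, -1.3, 5.1]
width: 0.0007
```

```bash
python3 look.py 2 scene top
```

```text
{'clock': 4.75, 'tcp_pos': [0.5166, 0.2468, 0.108], 'tcp_rot': [-3.1407, 0.0486, -0.0037], 'wrist_force': [-0.5799, -0.5382, 5.1648]}
```

View pics/scene2.png

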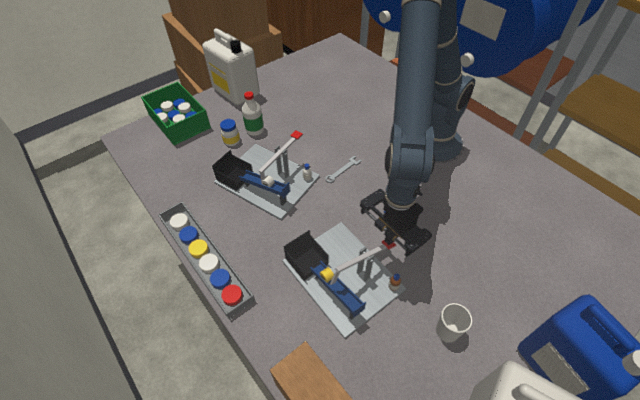

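The bung has left its start at (341,288) and is passing the lifted gate at (328,273). I'll press 2 mm further and hold.

Emit:
apply_moves --delta_pos '[[0,0,-0.2],[0,0,0],[0,0,0],[0,0,0],[0,0,0],[0,0,0],[0,0,0],[0,0,0],[0,0,0],[0,0,0],[0,0,0],[0,0,0]]' --dr '[[0,0,0],[0,0,0],[0,0,0],[0,0,0],[0,0,0],[0,0,0],[0,0,0],[0,0,0],[0,0,0],[0,0,0],[0,0,0],[0,0,0]]'

```text
clock: 5.95
tcp_pos: [0.5169, 0.2468, 0.1063]
tcp_rot: [-3.14, 0.049, -0.005]
wrist_force: [0.3, -0.1, 5.4]
width: 0.0008
```

```bash
python3 look.py 3 scene top
```

```text
{'clock': 6.05, 'tcp_pos': [0.5169, 0.2468, 0.1063], 'tcp_rot': [-3.1404, 0.0488, -0.0049], 'wrist_force': [0.6516, -1.5482, 5.303]}
```

View pics/scene3.png

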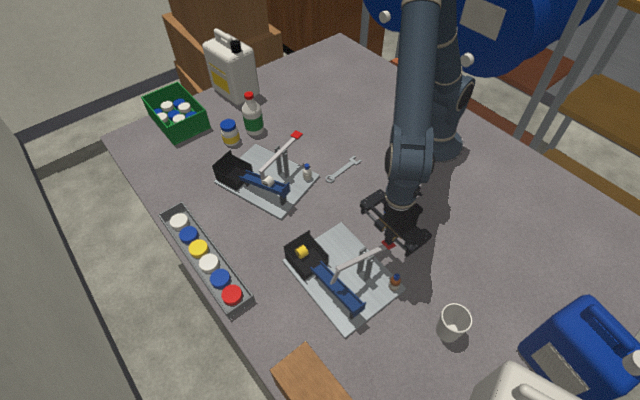

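View pics/top3.png

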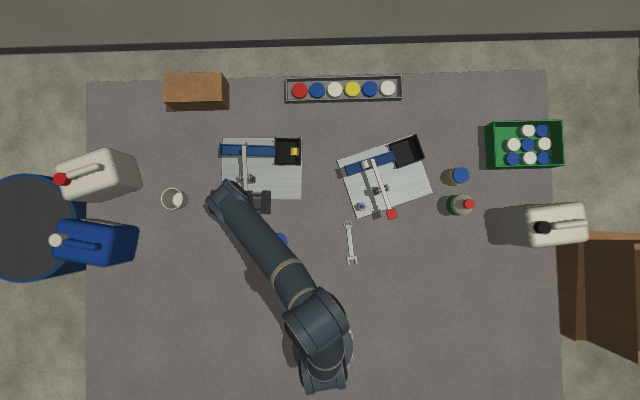

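The bung is in the tray, at (302,252) in the scene view and (294,151) in the top view. I'll let the lever rise gently, then lift clear.

Emit:
apply_moves --delta_pos '[[0,0,0.5],[0,0,0.7],[0,0,0.8],[0,0,0.8],[0,0,0.8],[0,0,2],[0,0,4],[0,0,4],[0,0,0]]' --dr '[[0,0,0],[0,0,0],[0,0,0],[0,0,0],[0,0,0],[0,0,0],[0,0,0],[0,0,0],[0,0,0]]'

```text
clock: 6.95
tcp_pos: [0.5179, 0.2491, 0.2476]
tcp_rot: [-3.136, 0.048, -0.016]
wrist_force: [0.2, 0.0, 0.3]
width: 0.0009
```

```bash
python3 look.py 4 scene
python3 - <<'E'
from h import *
for t in "04":
    print(blobs(dict(np.load(f"pics/scene{t}.npz")),red)[0])
E
```

```text
{'clock': 7.0, 'tcp_pos': [0.5166, 0.2479, 0.2447], 'tcp_rot': [-3.1385, 0.0478, -0.009], 'wrist_force': [-0.5959, -0.1193, -0.1414]}
[(array([248.06,  94.75]), [244, 92, 9, 8, 48]), (array([296.11, 134.3 ]), [291, 131, 11, 8, 53]), (array([390.68, 236.3 ]), [384, 231, 14, 12, 103]), (array([231.26, 294.24]), [222, 285, 20, 20, 314])]
[(array([248.11,  95.02]), [244, 92, 9, 8, 53]), (array([296.11, 134.3 ]), [291, 131, 11, 8, 53]), (array([390.95, 236.54]), [384, 231, 14, 12, 95]), (array([231.27, 294.29]), [222, 285, 20, 20, 316])]
```

View pics/scene4.png

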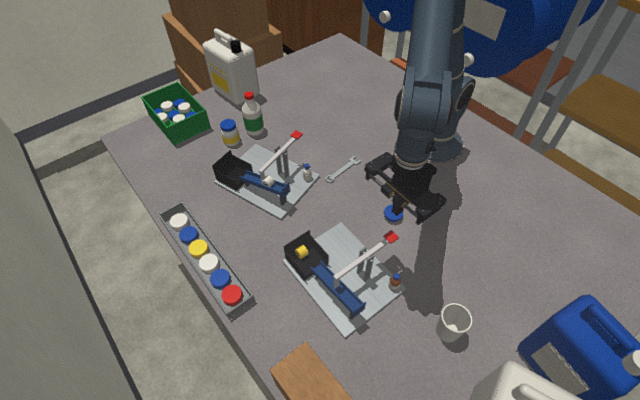

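The yellow lever is back: its pad is at (391,236.5), as at the start. Now to the white dispenser.

Emit:
apply_moves --delta_pos '[[-0.4,-4,0],[-0.4,-4,0],[-0.4,-4,0],[-0.4,-4,0],[-0.4,-4,0],[-0.4,-4,0],[-0.4,-4,0],[-0.4,-4,0],[-0.4,-4,0],[-0.4,-4,0],[-0.4,-4,0],[-0.4,-4,0]]' --dr '[[0,0,1.6],[0,0,1.6],[0,0,1.6],[0,0,1.6],[0,0,1.6],[0,0,1.6],[0,0,1.6],[0,0,1.6],[0,0,1.6],[0,0,1.6],[0,0,1.6],[0,0,1.6]]'

```text
clock: 8.2
tcp_pos: [0.466, -0.2345, 0.2403]
tcp_rot: [-3.104, -0.478, 0.003]
wrist_force: [0.5, 0.6, -0.7]
width: 0.0003
```

Emit:
apply_moves --delta_pos '[[0,-0.9,-2],[0,0,-3],[0,0,-2.3],[0,0,0],[0,0,0]]' --dr '[[0,0,0],[0,0,0],[0,0,0],[0,0,0],[0,0,0]]'

```text
clock: 8.7
tcp_pos: [0.4669, -0.2419, 0.1681]
tcp_rot: [-3.104, -0.477, 0.002]
wrist_force: [0.0, -1.0, 0.3]
width: 0.0005
```

```bash
python3 look.py 5 wrist scene
```

```text
{'clock': 8.8, 'tcp_pos': [0.468, -0.2423, 0.1696], 'tcp_rot': [3.1041, 0.477, 0.0024], 'wrist_force': [0.7076, -0.1345, -0.2567]}
```

View pics/wrist5.png

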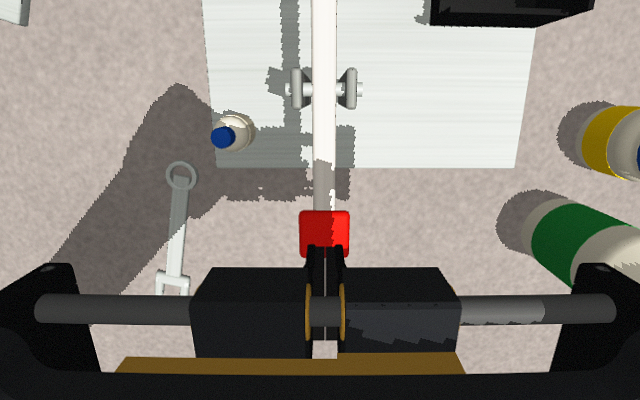

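The wrist view shows the pad at columns 299–349 with the fingers at about 325, well aligned. Bottle_a stands to the right at about (590,240), so I'll check its clearance to the gripper body.

Run:
```python
from h import *
T=dict(np.load("pics/top0.npz"));S=dict(np.load("pics/scene0.npz"));W=dict(np.load("pics/wrist5.npz"))
x,e=tri([ray(T,(468.67,203.55)),ray(S,(248.06,94.75))]);print("cap",x.round(3),np.round(e,4))
a=np.radians(17.4);R=np.array([[np.cos(a),np.sin(a)],[-np.sin(a),np.cos(a)]])
print("cap in tool x/y-ish",R@(x[:2]-[.468,-.2423]))
for p in ((299.5,212),(349,212),(325,210)): print(onz(W,p,.135).round(4), R@(onz(W,p,.135)[:2]-[.468,-.2423]))
```

```text
cap [ 0.494 -0.49   0.164] [0.0004 0.0004]
cap in tool x/y-ish [-0.04961868 -0.24446267]
[ 0.4783 -0.2223  0.135 ] [0.01580774 0.01598985]
[ 0.4874 -0.2511  0.135 ] [ 0.01587101 -0.0142453 ]
[ 0.4842 -0.2368  0.135 ] [0.01713122 0.00041479]
```

The bottle is 24 cm away sideways and the body's half-width is 9.5 cm, so it's clear. Pressing.

Emit:
apply_moves --delta_pos '[[0,0,-1],[0,0,-1],[0,0,-0.7],[0,0,-0.5],[0,0,-0.5],[0,0,-0.5],[0,0,-0.5],[0,0,-0.5],[0,0,0]]' --dr '[[0,0,0],[0,0,0],[0,0,0],[0,0,0],[0,0,0],[0,0,0],[0,0,0],[0,0,0],[0,0,0]]'

```text
clock: 9.7
tcp_pos: [0.4671, -0.2422, 0.1161]
tcp_rot: [-3.105, -0.477, 0.001]
wrist_force: [-2.5, 0.5, 2.4]
width: 0.0007
```

Emit:
apply_moves --delta_pos '[[0,0,-0.5],[0,0,-0.4],[0,0,-0.2],[0,0,0],[0,0,0],[0,0,0],[0,0,0],[0,0,0],[0,0,0],[0,0,0],[0,0,0],[0,0,0]]' --dr '[[0,0,0],[0,0,0],[0,0,0],[0,0,0],[0,0,0],[0,0,0],[0,0,0],[0,0,0],[0,0,0],[0,0,0],[0,0,0],[0,0,0]]'

```text
clock: 10.9
tcp_pos: [0.4688, -0.2418, 0.1061]
tcp_rot: [3.104, 0.478, 0.005]
wrist_force: [-0.3, 1.7, 4.3]
width: 0.0005
```

```bash
python3 look.py 6 scene top
```

```text
{'clock': 11.0, 'tcp_pos': [0.4688, -0.2418, 0.1061], 'tcp_rot': [3.1045, 0.4777, 0.0046], 'wrist_force': [0.0839, 1.9344, 5.3441]}
```

View pics/scene6.png

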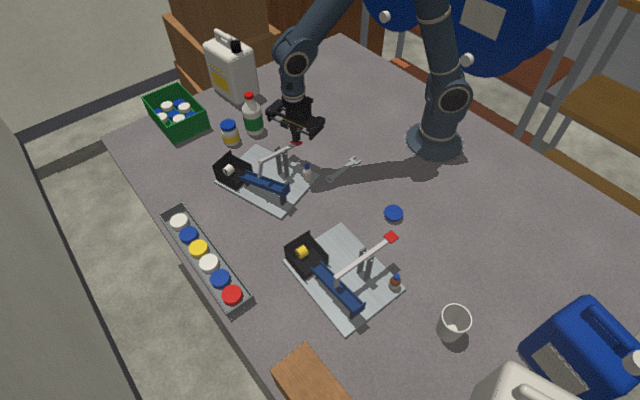

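View pics/top6.png

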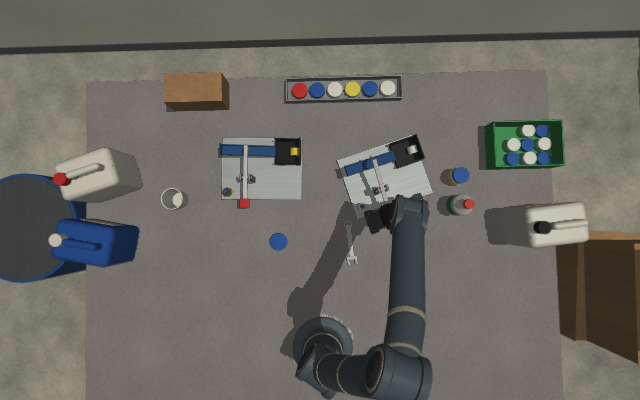

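The white bung is in its tray, at (229,170) in the scene view and (411,150) in the top view. Releasing.

Emit:
apply_moves --delta_pos '[[0,0,0],[0,0,0.5],[0,0,0.7],[0,0,0.8],[0,0,0.8],[0,0,0.8],[0,0,2],[0,0,4],[0,0,4],[0,0,2],[0,0,0],[0,0,0]]' --dr '[[0,0,0],[0,0,0],[0,0,0],[0,0,0],[0,0,0],[0,0,0],[0,0,0],[0,0,0],[0,0,0],[0,0,0],[0,0,0],[0,0,0]]'

```text
clock: 12.2
tcp_pos: [0.4671, -0.2423, 0.2615]
tcp_rot: [3.105, 0.476, 0.0]
wrist_force: [0.6, -0.5, -0.1]
width: 0.0004
```

```bash
python3 look.py 7 scene top
python3 - <<'E'
from h import *
for t in "07":
    print(blobs(dict(np.load(f"pics/scene{t}.npz")),red)[0][1:3])
E
```

```text
{'clock': 12.3, 'tcp_pos': [0.4664, -0.242, 0.2602], 'tcp_rot': [-3.1039, -0.4764, 0.0033], 'wrist_force': [-0.5743, -0.751, -0.2078]}
[(array([296.11, 134.3 ]), [291, 131, 11, 8, 53]), (array([390.68, 236.3 ]), [384, 231, 14, 12, 103])]
[(array([296.14, 134.42]), [291, 131, 11, 8, 50]), (array([390.68, 236.3 ]), [384, 231, 14, 12, 103])]
```

View pics/scene7.png

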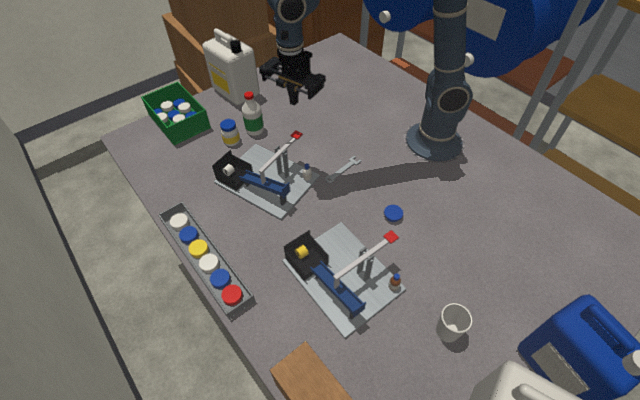

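View pics/top7.png

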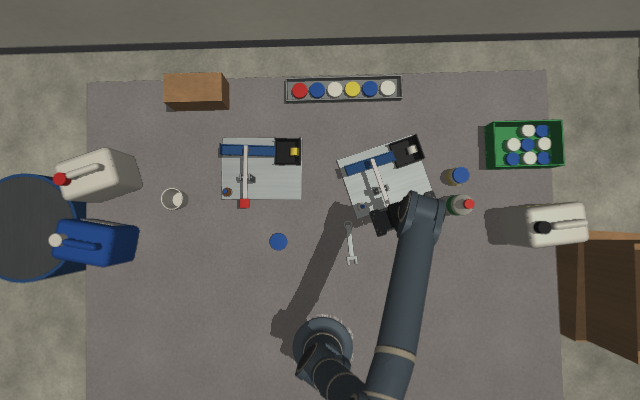

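Both bungs are in their trays, at (302,252) and (229,170) in the scene view. Both pads are back at their starting pixels, and the bystanders are unmoved.

```bash
python3 -c "
from cell import workorder; print(workorder.finish_job())"
```

```text
the job is handed in; nothing more can be done
None
```

I set out both bungs, the yellow one first and then the white one, and handed the job in at about 12.3 s. Each time I pressed the lever pad with the shut fingertips, held it until the bung was in its tray, and let the lever rise gently before moving on.

- **Bungs:** the last scene and top pictures show each bung lying in its own tray.
- **Levers:** both red pads are back at their starting pixels to within 0.2 px, so both gates are shut.
- **Bystanders:** by eye, nothing else on the bench has moved. I did not measure each object.
- **Force and clearance:** the highest upward reading I saw at the wrist was about 5.4 N. The hand ended about 12 cm above the white pad, touching nothing.

No check failed. The only disagreement was in pad height: two-view triangulation gave 131 mm against the stated 135 mm, and I used 135 mm.

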